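# Hold the granulator's feed lid open at 60 degrees

## Robot

A 7-joint arm with a two-finger parallel gripper is mounted at the origin on the work surface. World frame = base frame: x ahead of the robot, y to its left, z up, the work surface at z = 0. Lengths are in m, angles in rad, forces in N, time in s.
With the tool pointing down it reaches from about 0.35 to 0.9 m from the base axis. Payload 8.1 kg.
Tool frame: the origin (TCP) lies midway between the tips of the shut fingers; the grasp point (between the pads) lies 19 mm behind it; z points along the fingers, y is the line along which they close (so a half turn about z gives the same grasp; the last joint's range is limited). The gripper opens to 92 mm and grips with 3 to 60 N. Pads are 19 mm wide; open, the fingers measure 130 mm over their backs; the gripper's body (75 mm by 190 mm) begins 47 mm behind the grasp point.
Start: joints at [-1.274, 0.434, 0.025, 1.573, -0.012, 1.134, -0.075], TCP at [0.243, 0.576, 0.227] pointing down, gripper open.
Joint ranges: [-2.62, 2.62], [-0.44, 2.09], [-1.27, 1.32], [0.08, 2.57], [-1.32, 4.46], [0.12, 2], [-2.74, 2.74]. Speed limits (rad/s): [2.22, 2.22, 3.01, 3.01, 3.14, 3.14, 3.14].

## Interface

Orientations are given as a rotation vector (axis times angle).
In Python, from cell import arm gives the robot as it stands.
- The arm moves only by the tool send_rows, never from a script. Its argument "increments" is a list of rows, each a list of 3 entries, a list of its own where there are three numbers: the finger opening in cm, from 0 to 9.18, then the shift along the tool's x, y, z in cm, then the turn, a rotation vector about the tool's x, y, z in rad. A call has 1 to 5 rows; each row shifts and turns the commanded pose from where the row before left it, along the tool's axes as they then stand; what a row does not reach is not made up. A row lasts 1/10 s, in which the tool goes at most 50 mm and 8.59 degrees, less where a joint would pass 70% of its speed; a pose out of reach is approached as far as the arm can. A call is refused whole if a number of a shift passes 5 or a number of a turn 0.15, either way. A call with a gripper value outside its range is refused whole. The fingers move at their own pace and stop on an object; "force" is the grip in N (left out, the last holds). Time passes only in rows, so rows that do not move let the fingers close. It gives the time, the measured TCP pose, the force, the opening and the grip force at its end, in the units of the state.
- arm.observe(): the state, without advancing time (a new reading comes with each control period).
- arm.get_image(name): name is "scene" or "top" or "wrist"; returns the picture (480x640x3 uint8, red, green, blue); there is no depth.
- arm.camera_params(name): a dict with "camera_matrix" (3x3 intrinsics, pixels), "R" (3x3) and "t" (3): a world point X has camera coordinates R X + t. Camera axes: x right, y down, z forward; pixel columns grow to the right and rows downward; lengths in m; the calibration is good to about 2 mm. A picture is of the moment at which its call begins: read the wrist's pose just before it. camera_params takes no time and is no camera call; for the wrist camera it gives the pose at the moment of the call.
- arm.sign_off(): hands the job in; it is judged then, once.
The state is a dict: "clock": time; "joints": joint angles; "dq": joint speeds; "joint_efforts": joint torques, N m; "position": TCP position; "ee_rot": TCP orientation; "force": force on the tool from outside, world axes, zero at the start; "ft_torque": the same for the moment, N m; "width": opening from 0.0 (shut) to 1.0 (fully open); "gripper_force": force on a finger pad.
Only numpy, scipy, OpenCV 4.12 (cv2) and the standard library are available. Lean on these libraries where they do the work, as an engineer would, in place of code of your own. Each camera call takes 0.05 s, during which the arm holds its last target. There are 200 camera calls.

## Task

The feed chute of the under-bench granulator has jammed. With its yellow lid still down, draw the red-handled slide bolt on its front all the way back until it meets its stop, then lift the lid and hold it open at 60 degrees from shut so I can see into the throat; finish still holding it there, because the lid falls shut on its own and must not be dropped. Leave the fittings and tools on the bench where they are.

Things in the scene. Friction and masses are not known exactly. Their poses are not given: they have to be found in the camera images.
- granulator: Cream sheet-steel feed chute (220 mm in x, 240 mm in y, rim 120 mm above the bench) on a grey flange 270 x 290 mm, fixed; place and yaw vary. Origin on the bench under its centre; x points from the bolt side (front, nearer the robot) to the hinge side, y to the left seen from the robot, z up. A yellow emergency-stop box on its right wall reaches y = -191 mm, 100 mm high; a black guard switch is on its left.
- lid_handle (a point): Centre of the lid's black bar handle: round, 12 mm thick, 110 mm between its posts, along the chute's y, its axis 40 mm above the lid's upper face, 42 mm back from the lid's front edge, 195 mm from the hinge line. Lid shut: 164 mm above the bench, at x = -75, y = 0 mm in the chute's frame. Turns with the lid: its z axis is square to the lid, upright when shut, leaning to the chute's +x as it opens.
- lid_hinge (a point): Middle of the hinge line of the yellow lid, at the chute's back rim, 120 mm above the bench, x = +115, y = 0 mm in the chute's frame; the line runs along the chute's y. The lid is a sheet 232 mm (hinge to front edge) x 250 mm x 4 mm, 0.55 to 0.9 kg, with a 12 mm turned-down lip.
- lid (a joint): Opening angle of the lid about its hinge, rad: 0 shut and level, growing as its front edge rises; a check strap stops it at 1.48. It falls shut from any angle when let go. 60 degrees is 1.047.
- bolt_grip (a point): Middle of the slide bolt's red upright grip, a cylinder 18 mm in diameter and 45 mm tall (105 to 150 mm above the bench), its axis 43 mm in front of the lid's edge. In the chute's frame x = -160 mm, y = 0 with the bolt fully shot, y = -40 mm fully drawn. It stays upright.
- bolt (a joint): Travel of the slide bolt, m: 0 fully shot, growing as it is drawn along the chute's -y (to the right seen from the robot) to a hard stop at 0.040; starts at 0 to 0.006. It drags with about 2.5 N and stays where it is left. Its steel rod passes through an eye at the left of the lid's front edge and holds the lid down until drawn about 0.030.
- elbow: Loose cream pipe elbow, about 90 x 90 x 48 mm, lying to the right of the chute; leave it alone. Origin on its underside near the bend.
- tee: Loose cream pipe tee, 110 x 84 x 48 mm, lying to the right of the chute; leave it alone. Origin under its run's middle.
- coupling: Loose cream pipe coupling, a tube 62 mm in diameter and 70 mm tall standing to the left of the chute; leave it alone. Origin at the centre of its underside.
- wrench: Loose steel wrench, 180 mm long, lying on the bench in front of the chute; leave it alone. Origin under its middle.
- screwdriver: Loose screwdriver with a green handle, 200 mm long, lying at the left; leave it alone. Origin under its middle.
- hammer: Loose hammer, 260 mm long, lying at the right; leave it alone. Origin under its middle.
- spray_can: Loose blue spray can, 56 mm in diameter and 160 mm tall, standing at the left; leave it alone. Origin at the centre of its underside.

How it is judged:
By the outcome, as a careful person would: the job done as asked, in the order asked, and still so for the second after the job is handed in, while the arm keeps its last pose, push and grip.
It also fails if it takes over 48 s, if anything falls off the work surface, if the arm or the gripper's body presses on something with over 40 N, if the wrist force passes 120 N, or if a joint passes its speed limit or range.

## Working session

There is one attempt and no reset: what is moved stays moved. The work goes in short steps, Python scripts to look and compute and a tool call to move; the robot and the scene stay as the last step left them, time stands still between calls to the robot, and variables do not carry over. Pictures are saved under pics/ and viewed, at most 10 in all, crops included, and the job is handed in when it is done.

Besides the shell and the picture viewer there is one more tool, called by a JSON object that holds its "fn" and its "kwargs", one argument or row to a line. send_rows: Moves the arm, as the interface text tells. Its arguments: {"type":"object","properties":{"increments":{"type":"array"},"force":{"type":"number"}},"required":["increments"]}

```bash
mkdir -p pics; ls; python3 - <<'E'
from cell import arm
import cv2,numpy as np
a=arm.get_image("scene");b=arm.get_image("top")
cv2.imwrite("pics/s.png",a[...,::-1]);cv2.imwrite("pics/t.png",b[...,::-1])
for n in("scene","top"):
    p=arm.camera_params(n);print(n,p)
s=arm.observe();print(s)
E
```

```text
pics
scene {'camera_matrix': array([[462.80658493,   0.        , 321.28126876],
       [  0.        , 462.80658493, 241.56177695],
       [  0.        ,   0.        ,   1.        ]]), 'R': array([[ 0.88165478,  0.47155909, -0.01780114],
       [ 0.24682887, -0.49298007, -0.83429381],
       [-0.40219443,  0.73116529, -0.55103263]]), 't': array([-4.69012275e-01,  3.72064751e-04,  1.43370399e+00])}
top {'camera_matrix': array([[451.57747566,   0.        , 327.96446924],
       [  0.        , 451.57747566, 244.68449742],
       [  0.        ,   0.        ,   1.        ]]), 'R': array([[-0.02690079, -0.99963694,  0.00152684],
       [-0.9985856 ,  0.02680236, -0.0459177 ],
       [ 0.04586011, -0.0027599 , -0.99894406]]), 't': array([0.06678228, 0.50907705, 1.17717179])}
{'clock': 0.1, 'joints': array([-1.27361158,  0.43513614,  0.02497143,  1.57401679, -0.01159868,
        1.1340263 , -0.0750556 ]), 'dq': array([ 0.00046841, -0.00347586, -0.00111912, -0.00184434,  0.00035949,
       -0.00090394, -0.00086996]), 'joint_efforts': array([ 4.00893943e-03, -6.69123673e+01,  9.88445878e-01, -3.15147865e+01,
       -6.04044646e-02,  3.73664685e-02,  2.69896907e-05]), 'position': array([0.24312693, 0.57525693, 0.22602997]), 'ee_rot': array([-6.23810197e-01, -3.07887543e+00,  2.25092222e-03]), 'force': array([ 1.4779144 , -0.52758776, -0.41025496]), 'ft_torque': array([-0.0283841 ,  0.02717235,  0.00338633]), 'gripper_force': 0.0, 'width': 0.9981664181970344}
```

View pics/s.png

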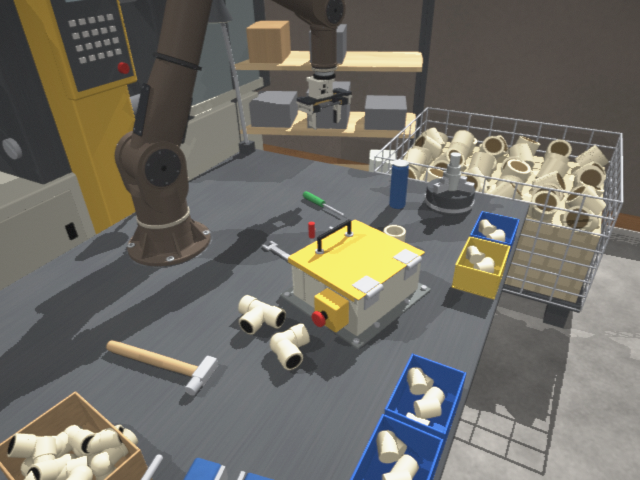

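View pics/t.png

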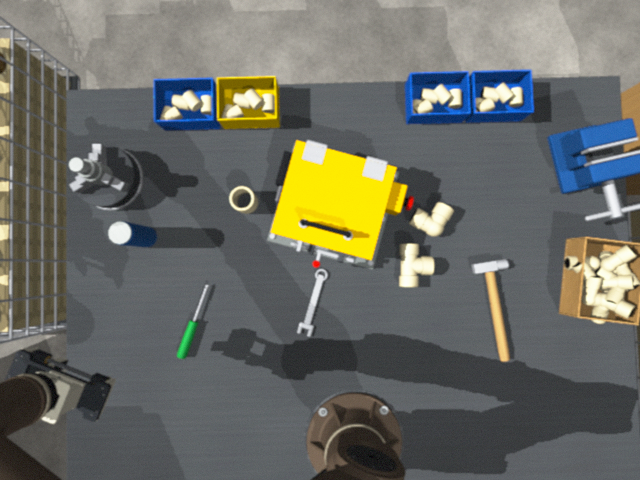

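The scene picture shows the granulator with its lid shut. In the top view the yellow lid has corners near (297,142), (400,172), (376,262) and (270,237), the handle runs (301,222)–(350,235), and the red grip is at (317,264). The wrench lies just in front.

```bash
cat > h.py <<'E'
import numpy as np,cv2
from scipy.spatial.transform import Rotation as R
from cell import arm
def ray(p,uv,z):
    K,Rm,t=p["camera_matrix"],p["R"],p["t"]
    d=Rm.T@np.linalg.inv(K)@np.array([*uv,1.]);c=-Rm.T@t
    return c+d*(z-c[2])/d[2]
def mask(rgb,lo,hi):
    return cv2.inRange(cv2.cvtColor(rgb,cv2.COLOR_RGB2HSV),lo,hi)
def blobs(m,amin):
    n,l,s,c=cv2.connectedComponentsWithStats(m)
    return [(c[i],s[i],l==i) for i in range(1,n) if s[i,4]>=amin]
def state():
    s=arm.observe();return s,np.array(s["position"]),R.from_rotvec(s["ee_rot"])
E
python3 - <<'E'
from h import *
b=cv2.imread("pics/t.png")[...,::-1].copy();p=arm.camera_params("top")
for c,s,_ in blobs(mask(b,(0,150,120),(8,255,255))|mask(b,(172,150,120),(180,255,255)),8): print("red",c,s,ray(p,c,.15))
y=mask(b,(20,150,120),(35,255,255))
for c,s,m in blobs(y,3000):
    print(c,s)
    m=cv2.morphologyEx(m.astype(np.uint8),cv2.MORPH_OPEN,np.ones((25,25)))
    pts=np.argwhere(m)[:,::-1].astype(np.float64)
    w=np.array([ray(p,q,.124)[:2] for q in pts]).astype(np.float32)
    r=cv2.minAreaRect(w);print(r,cv2.boxPoints(r))
k=mask(b,(0,0,0),(180,255,50)); k[:205]=0;k[245:]=0;k[:,:295]=0;k[:,358:]=0
for c,s,m in blobs(k,20):
    print("blk",c,s); w=np.array([ray(p,q,.168)[:2] for q in np.argwhere(m)[:,::-1]]).astype(np.float32);print(cv2.minAreaRect(w))
s,P,Q=state();print(Q.as_matrix().round(3))
E
```

```text
red [410.09677419 202.79032258] [407 197   7  13  62] [ 0.59713987 -0.14100436  0.15      ]
red [315.72093023 263.81395349] [312 261   8   7  43] [0.46066305 0.08306965 0.15      ]
[335.80188088 201.63009404] [ 271  140  137  120 9570]
((0.6277186274528503, 0.015222251415252686), (0.2896890342235565, 0.19645243883132935), 72.1677017211914) [[ 0.4898555  -0.09258348]
 [ 0.6768697  -0.15274349]
 [ 0.7655817   0.12302798]
 [ 0.57856756  0.18318799]]
blk [326.85148515 228.14851485] [302 221  48  16 101]
((0.5422653555870056, 0.05771525576710701), (0.11168042570352554, 0.00820804014801979), 72.64629364013672)
[[-0.921  0.389 -0.   ]
 [ 0.389  0.921 -0.001]
 [-0.    -0.001 -1.   ]]
```

{"fn": "send_rows", "kwargs": {
  "increments": [
    [9.18, [-3.2, -3.0, 0], [0, 0, 0]],
    [9.18, [-3.2, -3.0, 0], [0, 0, 0]],
    [9.18, [-3.2, -3.0, 0], [0, 0, 0]],
    [9.18, [-3.2, -3.0, 0], [0, 0, 0]],
    [9.18, [-3.2, -3.0, 0], [0, 0, 0]]
  ]
}}

```text
clock: 0.6
position: [0.3326, 0.3734, 0.2265]
ee_rot: [-0.624, -3.079, 0.001]
force: [0.5, -0.3, -0.1]
width: 1.001
gripper_force: 0.0
```

{"fn": "send_rows", "kwargs": {
  "increments": [
    [9.18, [-3.2, -3.0, 0], [0, 0, 0]],
    [9.18, [-3.2, -3.0, 0], [0, 0, 0]],
    [9.18, [-3.2, -3.0, 0], [0, 0, 0]],
    [9.18, [-3.2, -3.0, 0], [0, 0, 0]],
    [9.18, [-3.2, -3.0, 0], [0, 0, 0]]
  ]
}}

```text
clock: 1.1
position: [0.4215, 0.173, 0.2267]
ee_rot: [-0.624, -3.079, -0.0]
force: [0.4, -0.3, -0.6]
width: 1.002
gripper_force: 0.0
```

{"fn": "send_rows", "kwargs": {
  "increments": [
    [9.18, [-3.2, -3.0, 0], [0, 0, 0]],
    [9.18, [-3.2, -3.0, 0], [0, 0, -0.096]],
    [9.18, [0, 0, 0], [0, 0, 0]],
    [9.18, [0, 0, 0], [0, 0, 0]]
  ]
}}

```text
clock: 1.5
position: [0.4568, 0.0936, 0.2265]
ee_rot: [-0.481, -3.104, 0.0]
force: [-0.6, 0.6, 0.8]
width: 0.998
gripper_force: 0.0
```

```bash
python3 - <<'E'
from h import *
s,P,Q=state();p=arm.camera_params("wrist");b=arm.get_image("wrist")
cv2.imwrite("pics/w1.png",b[...,::-1]);print(s["clock"],P,Q.as_matrix().round(3),s["joints"].round(2))
for c,st,_ in blobs(mask(b,(0,150,100),(8,255,255))|mask(b,(172,150,100),(180,255,255)),30):
  print(c,st,ray(p,c,.15))
  g=ray(p,c,.15); print("tool shift",Q.inv().apply(g-P))
E
```

```text
1.5 [0.45682864 0.09363939 0.22651122] [[-0.953  0.303 -0.001]
 [ 0.303  0.953 -0.   ]
 [ 0.    -0.    -1.   ]] [-0.55  0.17  0.27  1.96 -0.05  1.02  1.01]
[306.28403361 252.5394958 ] [294 235  23  34 595] [0.4550161 0.0861988 0.15     ]
tool shift [-0.00056181 -0.00761837  0.07651313]
```

View pics/w1.png

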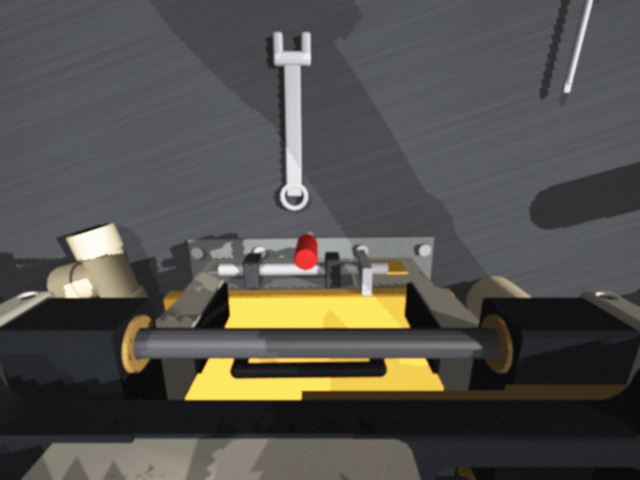

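```bash
python3 - <<'E'
from h import *
s,P,Q=state();p=arm.camera_params("wrist");print("cam",-p["R"].T@p["t"])
for uv in[(313,238),(309,235),(306,252.5),(302,266)]:
  for z in(.105,.13,.15):
    g=ray(p,uv,z); print(uv,z,g.round(4),Q.inv().apply(g-P).round(4))
b=cv2.imread("pics/w1.png")[...,::-1].copy()
c=b[215:285,270:345];cv2.imwrite("pics/c1.png",cv2.resize(c,None,fx=8,fy=8,interpolation=cv2.INTER_CUBIC)[...,::-1])
E
```

```text
cam [0.38081137 0.11859213 0.38416474]
(313, 238) 0.105 [0.4579 0.0912 0.105 ] [-0.0026 -0.0031  0.1215]
(313, 238) 0.13 [0.451  0.0936 0.13  ] [ 0.0048 -0.0028  0.0965]
(313, 238) 0.15 [0.4455 0.0956 0.15  ] [ 0.0106 -0.0026  0.0765]
(309, 235) 0.105 [0.4543 0.0887 0.105 ] [ 1.000e-04 -6.600e-03  1.215e-01]
(309, 235) 0.13 [0.4477 0.0914 0.13  ] [ 0.0072 -0.006   0.0965]
(309, 235) 0.15 [0.4425 0.0935 0.15  ] [ 0.0129 -0.0055  0.0765]
(306, 252.5) 0.105 [0.4687 0.0813 0.105 ] [-0.0159 -0.0093  0.1215]
(306, 252.5) 0.13 [0.4609 0.0846 0.13  ] [-0.0073 -0.0085  0.0965]
(306, 252.5) 0.15 [0.4546 0.0873 0.15  ] [-0.0005 -0.0078  0.0765]
(302, 266) 0.105 [0.4797 0.0739 0.105 ] [-0.0286 -0.013   0.1214]
(302, 266) 0.13 [0.4709 0.0779 0.13  ] [-0.0189 -0.0118  0.0965]
(302, 266) 0.15 [0.4638 0.0811 0.15  ] [-0.0112 -0.0109  0.0765]
```

View pics/c1.png

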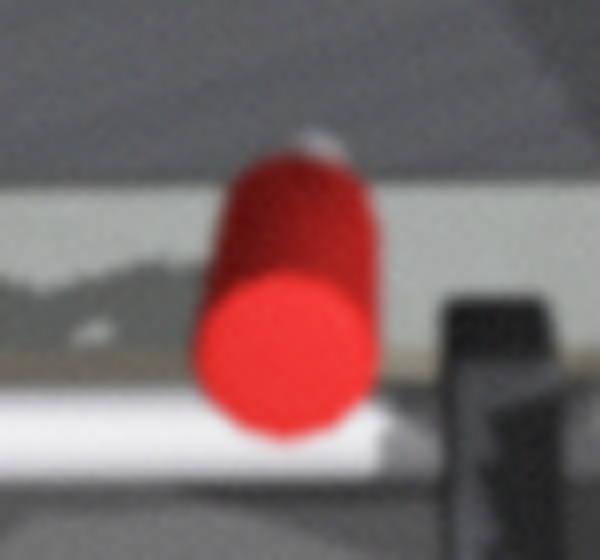

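The crop shows the grip's top disc centred at image pixel (306,259), which puts the grip at about (0.460, 0.0845). The guide brackets beside it are low, so I'll grip near the top with the tips at z≈0.124.

{"fn": "send_rows", "kwargs": {
  "increments": [
    [5, [-0.55, -0.8, 2], [0, 0, 0]],
    [5, [0, 0, 3], [0, 0, 0]],
    [5, [0, 0, 3], [0, 0, 0]],
    [5, [0, 0, 2.2], [0, 0, 0]],
    [5, [0, 0, 0], [0, 0, 0]]
  ],
  "force": 25
}}

```text
clock: 2.05
position: [0.4572, 0.0865, 0.1223]
ee_rot: [-0.472, -3.101, 0.003]
force: [-0.7, -0.3, -0.1]
width: 0.614
gripper_force: 0.0
```

{"fn": "send_rows", "kwargs": {
  "increments": [
    [0, [0, 0, 0], [0, 0, 0]],
    [0, [0, 0, 0], [0, 0, 0]],
    [0, [0, 0, 0], [0, 0, 0]],
    [0, [0, 0, 0], [0, 0, 0]],
    [0, [0, 0, 0], [0, 0, 0]]
  ]
}}

```text
clock: 2.55
position: [0.4596, 0.0843, 0.1252]
ee_rot: [0.476, 3.105, -0.002]
force: [-1.8, -2.8, 9.2]
width: 0.188
gripper_force: 25.0
```

{"fn": "send_rows", "kwargs": {
  "increments": [
    [0, [0, -0.8, 0], [0, 0, 0]],
    [0, [0, -0.8, 0], [0, 0, 0]],
    [0, [0, -0.8, 0], [0, 0, 0]],
    [0, [0, -0.8, 0], [0, 0, 0]],
    [0, [0, 0, 0], [0, 0, 0]]
  ]
}}

```text
clock: 3.05
position: [0.4503, 0.0533, 0.1253]
ee_rot: [0.478, 3.104, 0.0]
force: [-1.8, -2.3, 7.4]
width: 0.187
gripper_force: 25.0
```

{"fn": "send_rows", "kwargs": {
  "increments": [
    [0, [0, -0.2, 0], [0, 0, 0]],
    [0, [0, -0.2, 0], [0, 0, 0]],
    [0, [0, -0.2, 0], [0, 0, 0]],
    [0, [0, 0, 0], [0, 0, 0]]
  ]
}}

```text
clock: 3.45
position: [0.4488, 0.0486, 0.1253]
ee_rot: [0.476, 3.104, 0.001]
force: [0.7, 1.3, 6.5]
width: 0.186
gripper_force: 25.0
```

{"fn": "send_rows", "kwargs": {
  "increments": [
    [0, [0, -0.2, 0], [0, 0, 0]],
    [0, [0, -0.2, 0], [0, 0, 0]],
    [0, [0, 0, 0], [0, 0, 0]]
  ]
}}

```text
clock: 3.75
position: [0.448, 0.0458, 0.1253]
ee_rot: [0.475, 3.103, 0.003]
force: [1.2, 4.6, 3.6]
width: 0.188
gripper_force: 25.0
```

{"fn": "send_rows", "kwargs": {
  "increments": [
    [0, [0, -0.2, 0], [0, 0, 0]],
    [0, [0, -0.2, 0], [0, 0, 0]],
    [0, [0, 0, 0], [0, 0, 0]]
  ]
}}

```text
clock: 4.05
position: [0.4481, 0.0455, 0.1255]
ee_rot: [0.47, 3.102, 0.009]
force: [5.5, 18.9, -3.3]
width: 0.188
gripper_force: 25.0
```

The bolt met its stop: about 40 mm of travel, with the force rising to 19 N. Releasing, rising and turning for the handle.

{"fn": "send_rows", "kwargs": {
  "increments": [
    [5, [0, 0.2, 0], [0, 0, 0]],
    [5, [0, 0, 0], [0, 0, 0]],
    [5, [0, 0, 0], [0, 0, 0]],
    [5, [0, 0, -2], [0, 0, 0]],
    [5, [0, 0, -4], [0, 0, 0]]
  ]
}}

```text
clock: 4.55
position: [0.4442, 0.0421, 0.1832]
ee_rot: [-0.476, -3.1, 0.005]
force: [1.5, -0.3, -0.0]
width: 0.534
gripper_force: 0.0
```

{"fn": "send_rows", "kwargs": {
  "increments": [
    [5, [0, 0, -4], [0, 0, 0]],
    [5, [-2.8, 1.4, -1.5], [0, 0, 0]],
    [5, [-2.8, 1.4, 0], [0, 0, 0]],
    [5, [-2.9, 1.3, 0], [0, 0, 0]],
    [5, [0, 0, 0], [0, 0, 0.15]]
  ]
}}

```text
clock: 5.05
position: [0.5428, 0.0566, 0.2394]
ee_rot: [0.708, 3.059, -0.001]
force: [-0.3, 0.1, -0.3]
width: 0.54
gripper_force: 0.0
```

{"fn": "send_rows", "kwargs": {
  "increments": [
    [5, [0, 0, 0], [0, 0, 0.15]],
    [5, [0, 0, 0], [0, 0, 0.15]],
    [5, [0, 0, 0], [0, 0, 0.15]],
    [5, [0, 0, 0], [0, 0, 0.15]],
    [5, [0, 0, 0], [0, 0, 0.15]]
  ]
}}

```text
clock: 5.55
position: [0.5394, 0.056, 0.2394]
ee_rot: [-1.788, -2.582, 0.002]
force: [-0.1, 0.0, -0.4]
width: 0.544
gripper_force: 0.0
```

{"fn": "send_rows", "kwargs": {
  "increments": [
    [5, [0, 0, 0], [0, 0, 0.15]],
    [5, [0, 0, 0], [0, 0, 0.15]],
    [5, [0, 0, 0], [0, 0, 0.15]],
    [5, [0, 0, 0], [0, 0, 0.15]],
    [5, [0, 0, 0], [0, 0, 0.07]]
  ]
}}

```text
clock: 6.05
position: [0.5394, 0.0561, 0.2394]
ee_rot: [-2.538, -1.852, 0.002]
force: [-0.2, -0.5, 0.3]
width: 0.543
gripper_force: 0.0
```

{"fn": "send_rows", "kwargs": {
  "increments": [
    [5, [0, 0, 0], [0, 0, 0]],
    [5, [0, 0, 0], [0, 0, 0]]
  ]
}}

```text
clock: 6.25
position: [0.5396, 0.0565, 0.2396]
ee_rot: [-2.53, -1.863, 0.001]
force: [-0.0, -0.4, -0.4]
width: 0.546
gripper_force: 0.0
```

```bash
python3 - <<'E'
from h import *
s,P,Q=state();p=arm.camera_params("wrist");b=arm.get_image("wrist");t=arm.get_image("top")
c=-p["R"].T@p["t"];print(s["clock"],P,Q.as_matrix().round(3),s["joints"].round(2),c)
cv2.imwrite("pics/w2.png",b[...,::-1]);cv2.imwrite("pics/t2.png",t[...,::-1])
pt=arm.camera_params("top")
for cc,st,_ in blobs(mask(t,(0,150,120),(8,255,255))|mask(t,(172,150,120),(180,255,255)),8): print("red top",cc,st,ray(pt,cc,.15))
for cc,st,_ in blobs(mask(b,(0,150,100),(8,255,255))|mask(b,(172,150,100),(180,255,255)),30): print("red wr",cc,st,ray(p,cc,.14))
E
```

```text
6.25 [0.53961064 0.05653691 0.2395556 ] [[ 0.297  0.955 -0.001]
 [ 0.955 -0.297 -0.   ]
 [-0.    -0.    -1.   ]] [-0.68  0.32  0.63  1.79 -0.21  1.1  -0.28] [0.56329275 0.13229264 0.39713508]
red top [409.93055556 202.58333333] [406 196   8  14  72] [ 0.59763617 -0.14063316  0.15      ]
red wr [217.03795066 281.78747628] [204 263  29  35 527] [0.45023812 0.04856585 0.14      ]
```

View pics/w2.png

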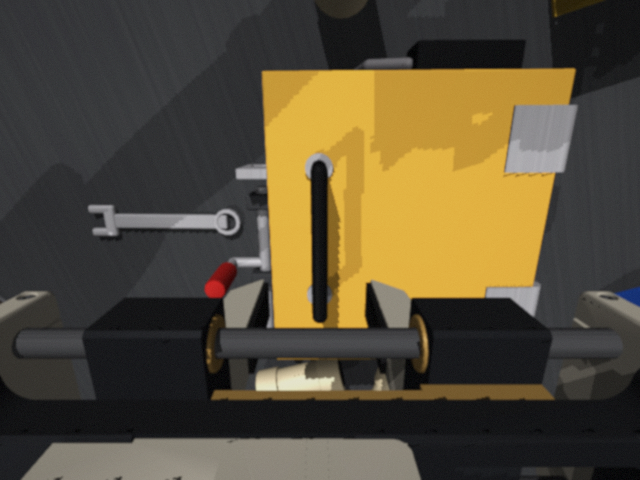

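The bolt is drawn, with the grip now at (220,280). The black bar runs upright in the image from (319,160) to (319,318), midway between the fingers. Checking its offset.

```bash
python3 - <<'E'
from h import *
s,P,Q=state();p=arm.camera_params("wrist")
for uv in[(319.5,165),(319.5,240),(319,315)]:
  g=ray(p,uv,.168);print(g.round(4),(Q.inv().apply(g-P)*100).round(2))
E
```

```text
[0.5602 0.1163 0.168 ] [6.3  0.19 7.16]
[0.5449 0.0663 0.168 ] [1.07 0.2  7.16]
[0.5268 0.0091 0.168 ] [-4.93  0.18  7.17]
```

{"fn": "send_rows", "kwargs": {
  "increments": [
    [5, [0.6, 0.2, 2], [0, 0, 0]],
    [5, [0, 0, 3], [0, 0, 0]],
    [5, [0, 0, 3], [0, 0, 0]],
    [5, [0, 0, 1.4], [0, 0, 0]],
    [5, [0, 0, 0], [0, 0, 0]]
  ],
  "force": 35
}}

```text
clock: 6.85
position: [0.5424, 0.0619, 0.1443]
ee_rot: [-2.53, -1.86, 0.005]
force: [0.3, -0.3, -0.2]
width: 0.542
gripper_force: 0.0
```

{"fn": "send_rows", "kwargs": {
  "increments": [
    [0, [0, 0, 0], [0, 0, 0]],
    [0, [0, 0, 0], [0, 0, 0]],
    [0, [0, 0, 0], [0, 0, 0]],
    [0, [0, 0, 0], [0, 0, 0]],
    [0, [0, 0, 0], [0, 0, 0]]
  ]
}}

```text
clock: 7.35
position: [0.5438, 0.0623, 0.1462]
ee_rot: [2.531, 1.861, 0.001]
force: [0.6, -0.5, -0.2]
width: 0.161
gripper_force: 0.0
```

```bash
python3 - <<'E'
from h import *
s,P,Q=state();print(s["clock"],P,Q.as_matrix().round(3),s["joints"].round(2),s["force"])
# lift plan: constant-ish tool tilt tau (about chute y, tool leaning with lid), TCP 19mm beyond grasp point
a0=np.arctan2(44,190);r=np.hypot(190,44);prev=None;F=.3
for deg in range(0,61,4):
    a=a0+np.radians(deg);tau=F*np.radians(deg)
    h=np.array([-r*np.cos(a),r*np.sin(a)])           # handle rel hinge, chute x,z mm
    zt=np.array([-np.sin(tau),-np.cos(tau)]);yt=np.array([np.cos(tau),-np.sin(tau)])
    tcp=h+19*zt
    if prev is not None:
        d=(tcp-prev[0])/10;print(deg,(d@prev[2]).round(2),(d@prev[1]).round(2),tcp-t0)
    else:t0=tcp
    prev=(tcp,zt,yt)
E
```

```text
7.35 [0.54383696 0.06226384 0.14620892] [[ 0.298  0.954  0.001]
 [ 0.954 -0.298  0.   ]
 [ 0.001  0.001 -1.   ]] [-0.64  0.43  0.58  1.9  -0.3   0.9  -0.21] [ 0.61503001 -0.48927142 -0.20779788]
4 0.31 -1.32 [ 3.13420932 13.15071524]
8 0.38 -1.3 [ 7.17704596 26.03135044]
12 0.44 -1.27 [12.10705039 38.57920785]
16 0.5 -1.25 [17.8984424 50.7332479]
20 0.56 -1.22 [24.52124755 62.43438653]
24 0.62 -1.19 [31.94144391 73.625783  ]
28 0.68 -1.16 [40.12112858 84.25311669]
32 0.73 -1.12 [49.01870317 94.26485173]
36 0.79 -1.08 [ 58.58907719 103.61248792]
40 0.84 -1.04 [ 68.78388851 112.25079692]
44 0.89 -1.0 [ 79.5517397  120.13804245]
48 0.94 -0.95 [ 90.83844926 127.23618346]
52 0.98 -0.9 [102.58731626 133.51105933]
56 1.02 -0.85 [114.73939739 138.93255609]
60 1.06 -0.8 [127.23379487 143.47475291]
```

{"fn": "send_rows", "kwargs": {
  "increments": [
    [0, [0, 0, 0], [0, 0, 0]],
    [0, [0, 0, 0], [0, 0, 0]],
    [0, [0, 0, 0], [0, 0, 0]]
  ]
}}

```text
clock: 7.65
position: [0.5433, 0.0624, 0.146]
ee_rot: [-2.53, -1.86, 0.0]
force: [-4.0, 0.8, 5.9]
width: 0.117
gripper_force: 35.0
```

{"fn": "send_rows", "kwargs": {
  "increments": [
    [0, [0, 0.31, -1.32], [0.021, 0, 0]],
    [0, [0, 0, 0], [0, 0, 0]]
  ]
}}

```text
clock: 7.85
position: [0.5462, 0.0615, 0.1593]
ee_rot: [-2.516, -1.85, 0.021]
force: [-2.9, 2.4, -4.5]
width: 0.123
gripper_force: 35.0
```

{"fn": "send_rows", "kwargs": {
  "increments": [
    [0, [0, 0.38, -1.3], [0.021, 0, 0]],
    [0, [0, 0.44, -1.27], [0.021, 0, 0]],
    [0, [0, 0.5, -1.25], [0.021, 0, 0]],
    [0, [0, 0.56, -1.22], [0.021, 0, 0]],
    [0, [0, 0, 0], [0, 0, 0]]
  ]
}}

```text
clock: 8.35
position: [0.5659, 0.0556, 0.2082]
ee_rot: [-2.459, -1.808, 0.098]
force: [-6.9, 3.2, 0.2]
width: 0.117
gripper_force: 35.0
```

{"fn": "send_rows", "kwargs": {
  "increments": [
    [0, [0, 0.62, -1.19], [0.021, 0, 0]],
    [0, [0, 0.68, -1.16], [0.021, 0, 0]],
    [0, [0, 0.73, -1.12], [0.021, 0, 0]],
    [0, [0, 0.79, -1.08], [0.021, 0, 0]],
    [0, [0, 0, 0], [0, 0, 0]]
  ]
}}

```text
clock: 8.85
position: [0.5978, 0.0459, 0.25]
ee_rot: [-2.4, -1.765, 0.171]
force: [-13.6, 4.8, 10.4]
width: 0.118
gripper_force: 35.0
```

{"fn": "send_rows", "kwargs": {
  "increments": [
    [0, [0, 0.64, -1.24], [0.021, 0, 0]],
    [0, [0, 0.79, -1.1], [0.021, 0, 0]],
    [0, [0, 0.94, -0.95], [0.021, 0, 0]],
    [0, [0, 0, 0], [0, 0, 0]],
    [0, [0, 0, 0], [0, 0, 0]]
  ]
}}

```text
clock: 9.35
position: [0.6283, 0.0366, 0.2749]
ee_rot: [-2.361, -1.736, 0.22]
force: [3.1, 3.7, -11.3]
width: 0.118
gripper_force: 35.0
```

```bash
python3 - <<'E'
from h import *
s,P,Q=state();M=Q.as_matrix();g=P-.019*M[:,2]
ex=np.array([.954,-.299,0]);g0=np.array([.5433,.0624,.165]);hin=g0+.190*ex;hin[2]=.12
d=g-hin;x=d@ex;z=d[2];print(s["clock"],"r",np.hypot(x,z),"lid deg",np.degrees(np.arctan2(z,-x))-13.04,"F",s["force"],s["force"]@ex,s["joints"].round(2),"tilt",np.degrees(np.arccos(-M[2,2])))
E
```

```text
9.35 r 0.19830579917796173 lid deg 47.87361066323292 F [  3.11397627   3.67622097 -11.27359984] 1.8715432881681737 [-0.41  0.61  0.58  1.29 -0.36  1.58 -0.13] tilt 14.453652836433513
```

{"fn": "send_rows", "kwargs": {
  "increments": [
    [0, [0, 1.04, -0.87], [0, 0, 0]],
    [0, [0, 1.1, -0.8], [0, 0, 0]],
    [0, [0, 1.14, -0.74], [0, 0, 0]],
    [0, [0, 0, 0], [0, 0, 0]],
    [0, [0, 0, 0], [0, 0, 0]]
  ]
}}

```text
clock: 9.85
position: [0.6638, 0.0257, 0.2922]
ee_rot: [-2.36, -1.737, 0.218]
force: [-1.8, 4.7, 1.0]
width: 0.115
gripper_force: 35.0
```

```bash
python3 - <<'E'
from h import *
s,P,Q=state();M=Q.as_matrix();g=P-.019*M[:,2]
ex=np.array([.954,-.299,0]);g0=np.array([.5433,.0624,.165]);hin=g0+.190*ex;hin[2]=.12
d=g-hin;x=d@ex;z=d[2];print(s["clock"],g,"r",np.hypot(x,z),"lid deg",np.degrees(np.arctan2(z,-x))-13.04,"F",s["force"],s["force"]@ex,s["joints"].round(2),"hin",hin)
a=arm.get_image("scene");cv2.imwrite("pics/s3.png",cv2.resize(a[150:370,200:480],None,fx=2.7,fy=2.7,interpolation=cv2.INTER_CUBIC)[...,::-1])
cv2.imwrite("pics/s3full.png",a[...,::-1])
E
```

```text
9.85 [0.66834293 0.02425795 0.31055857] r 0.19954629348500894 lid deg 59.69826417878682 F [-1.7607041   4.6860009   0.99612094] -3.080825978264197 [-0.36  0.67  0.58  1.15 -0.39  1.67 -0.13] hin [0.72456 0.00559 0.12   ]
```

View pics/s3.png

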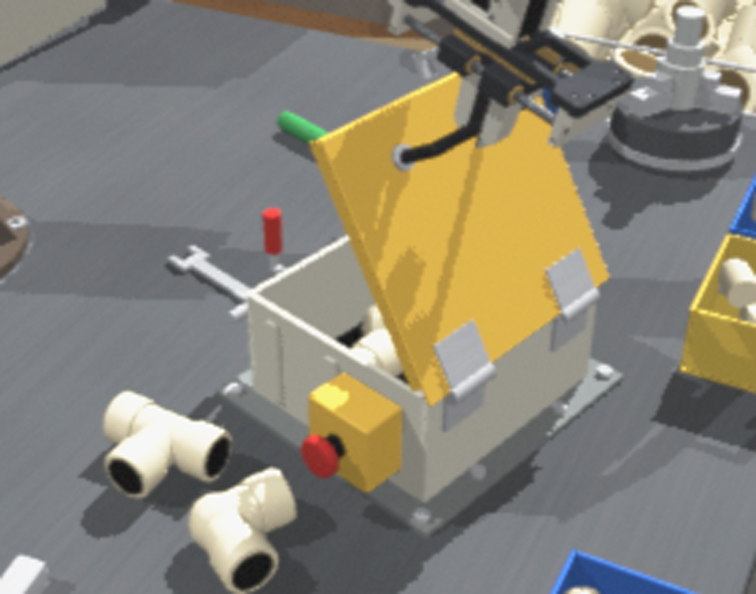

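The lid is open and held by the bar. The red grip is drawn, and the loose parts look undisturbed. Checking the angle from the lid's right edge, crop (315,145) to (430,403), in the vertical plane of that side.

```bash
python3 - <<'E'
from h import *
p=arm.camera_params("scene");K,Rm,t=p["camera_matrix"],p["R"],p["t"];c=-Rm.T@t
ex=np.array([.954,-.299,0]);ey=np.array([.299,.954,0])
for H in([.5411,.0582,0],[.5433,.0624,0]):
  H=np.array(H)
  O=H+.075*ex
  a=[]
  for q in[(315,145),(372,274),(430,403)]:
    d=Rm.T@np.linalg.inv(K)@np.array([200+q[0]/2.7,150+q[1]/2.7,1])
    X=c+d*(((O-.125*ey-c)@ey)/(d@ey));a.append([(X-O)@ex,X[2]])
  a=np.array(a);v=a[0]-a[2];print(a.round(4),np.hypot(*v),np.degrees(np.arctan2(v[1],-v[0])))
# second image: yellow mask contour corner refine via line fit on right edge
b=cv2.imread("pics/s3full.png")[...,::-1].copy()
m=mask(b,(15,120,90),(35,255,255));pts=[]
for r in range(212,285):
  xs=np.flatnonzero(m[r,300:380]);
  if len(xs):pts.append((300+xs[0],r))
pts=np.array(pts,np.float32);l=cv2.fitLine(pts,cv2.DIST_HUBER,0,.01,.01).ravel();print(l,pts[::12])
u=[l[2:]+l[:2]*k for k in(-40,40)];a=[]
for q in u:
  d=Rm.T@np.linalg.inv(K)@np.array([*q,1]);X=c+d*(((O-.125*ey-c)@ey)/(d@ey));a.append([(X-O)@ex,X[2]])
v=np.array(a[0])-a[1];v*=np.sign(v[1]);print(a,np.degrees(np.arctan2(v[1],-v[0])))
E
```

```text
[[-0.0042  0.3133]
 [ 0.0574  0.221 ]
 [ 0.1218  0.1268]] 0.2250808915010107 55.95535573362573
[[-0.01    0.3095]
 [ 0.0521  0.2166]
 [ 0.117   0.1215]] 0.22687489301001187 55.95535573362573
[  0.38436708   0.92318034 333.8356     248.        ] [[319. 212.]
 [324. 224.]
 [329. 236.]
 [334. 248.]
 [339. 260.]
 [344. 272.]
 [349. 284.]]
[[np.float64(-0.005015665052897635), np.float64(0.2935915482254218)], [np.float64(0.08690970694571379), np.float64(0.14443539525110016)]] 58.35435077098508
```

```bash
python3 - <<'E'
from h import *
t=arm.get_image("top");cv2.imwrite("pics/t4full.png",t[...,::-1])
s=cv2.imread("pics/s3full.png")[...,::-1]
f=lambda a:cv2.resize(a,(400,600),interpolation=cv2.INTER_CUBIC)
cv2.imwrite("pics/cmp.png",np.hstack([f(s[175:325,300:400]),f(t[130:265,340:430])])[...,::-1])
E
```

```text
(no output)
```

View pics/cmp.png

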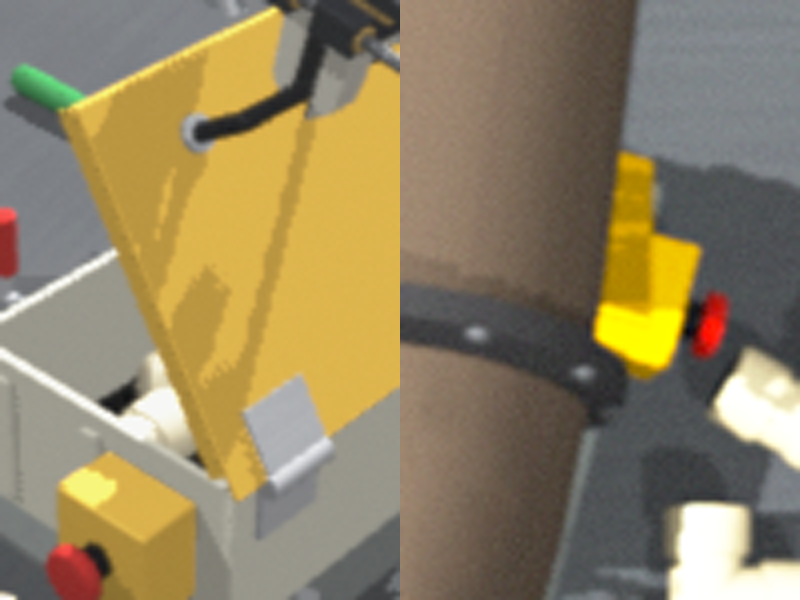

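```bash
python3 - <<'E'
from h import *
p=arm.camera_params("scene");K,Rm,t=p["camera_matrix"],p["R"],p["t"];c=-Rm.T@t
b=cv2.imread("pics/s.png")[...,::-1].copy();m=mask(b,(20,150,90),(35,255,255))
# shut lid: front (left-to-front) edge silhouette corner picks
for cc,st,q in blobs(m,1500):
  if 250<cc[0]<420:
    cn=max(cv2.findContours(q.astype(np.uint8),0,2)[0],key=len);ap=cv2.approxPolyDP(cn,3,True)[:,0]
    print([(tuple(map(int,v)),ray(p,v,.124)[:2].round(4).tolist()) for v in ap])
for yaw in(-16.6,-17.4,-18.2):
  y=np.radians(yaw);ex=np.array([np.cos(y),np.sin(y),0]);ey=np.array([-ex[1],ex[0],0])
  for hb in((359.25,299.5),(358.5,298)):
    B=ray(p,hb,.122)
    for q in((318.75,203),(318,203.5)):
      d=Rm.T@np.linalg.inv(K)@np.array([*q,1]);X=c+d*(((B-c)@ey)/(d@ey));v=X-B
      print(yaw,hb,q,B.round(4),X.round(4),"len",np.linalg.norm(v).round(4),"ang",np.degrees(np.arctan2(v[2],-v@ex)).round(2))
E
```

```text
-16.6 (359.25, 299.5) (318.75, 203) [ 0.6897 -0.1155  0.122 ] [ 0.576  -0.0816  0.3158] len 0.2272 ang 58.52
-16.6 (359.25, 299.5) (318, 203.5) [ 0.6897 -0.1155  0.122 ] [ 0.5738 -0.081   0.3137] len 0.2267 ang 57.76
-16.6 (358.5, 298) (318.75, 203) [ 0.6862 -0.1117  0.122 ] [ 0.5741 -0.0783  0.3137] len 0.2246 ang 58.62
-16.6 (358.5, 298) (318, 203.5) [ 0.6862 -0.1117  0.122 ] [ 0.5719 -0.0776  0.3117] len 0.224 ang 57.85
-17.4 (359.25, 299.5) (318.75, 203) [ 0.6897 -0.1155  0.122 ] [ 0.5748 -0.0795  0.3145] len 0.227 ang 57.98
-17.4 (359.25, 299.5) (318, 203.5) [ 0.6897 -0.1155  0.122 ] [ 0.5726 -0.0788  0.3124] len 0.2265 ang 57.2
-17.4 (358.5, 298) (318.75, 203) [ 0.6862 -0.1117  0.122 ] [ 0.573  -0.0762  0.3124] len 0.2243 ang 58.08
-17.4 (358.5, 298) (318, 203.5) [ 0.6862 -0.1117  0.122 ] [ 0.5708 -0.0755  0.3103] len 0.2238 ang 57.29
-18.2 (359.25, 299.5) (318.75, 203) [ 0.6897 -0.1155  0.122 ] [ 0.5736 -0.0773  0.3131] len 0.2268 ang 57.41
-18.2 (359.25, 299.5) (318, 203.5) [ 0.6897 -0.1155  0.122 ] [ 0.5714 -0.0766  0.311 ] len 0.2264 ang 56.62
-18.2 (358.5, 298) (318.75, 203) [ 0.6862 -0.1117  0.122 ] [ 0.5718 -0.0741  0.3111] len 0.2242 ang 57.51
-18.2 (358.5, 298) (318, 203.5) [ 0.6862 -0.1117  0.122 ] [ 0.5695 -0.0733  0.309 ] len 0.2237 ang 56.71
```

Vision reads about 58° and the arm's kinematics about 59.7°, so I'll nudge it up by roughly 1°.

{"fn": "send_rows", "kwargs": {
  "increments": [
    [0, [0, 0.3, -0.15], [0, 0, 0]],
    [0, [0, 0, 0], [0, 0, 0]],
    [0, [0, 0, 0], [0, 0, 0]],
    [0, [0, 0, 0], [0, 0, 0]],
    [0, [0, 0, 0], [0, 0, 0]]
  ]
}}

```text
clock: 10.45
position: [0.6666, 0.0248, 0.2931]
ee_rot: [-2.359, -1.737, 0.218]
force: [-1.8, 5.1, 3.4]
width: 0.118
gripper_force: 35.0
```

```bash
python3 - <<'E'
from h import *
s,P,Q=state();g=P-.019*Q.as_matrix()[:,2]
ex=np.array([.954,-.299,0]);d=g-np.array([.72456,.00559,.12])
print(s["clock"],np.degrees(np.arctan2(d[2],-(d@ex)))-13.04,s["force"],s["dq"].round(3),s["width"],s["gripper_force"])
a=arm.get_image("scene");m=mask(a,(15,120,90),(35,255,255))
pts=np.array([(300+np.flatnonzero(m[r,300:380])[0],r) for r in range(212,285)],np.float32);l=cv2.fitLine(pts,cv2.DIST_HUBER,0,.01,.01).ravel();print(l)
p=arm.camera_params("scene");K,Rm,t=p["camera_matrix"],p["R"],p["t"];c=-Rm.T@t;ey=np.array([.299,.954,0]);B=ray(p,(359.25,299.5),.122);X=[]
for k in(-40,40):
  dd=Rm.T@np.linalg.inv(K)@np.array([*(l[2:]+l[:2]*k),1]);X.append(c+dd*(((B-c)@ey)/(dd@ey)))
v=X[0]-X[1];print(np.degrees(np.arctan2(v[2],-v@ex)))
for cc,st,_ in blobs(mask(a,(0,150,120),(6,255,255)),20):print("red",cc)
E
```

```text
10.45 60.57546925444854 [-1.8351987   5.11174785  3.43515218] [ 0.001  0.001  0.001  0.    -0.002  0.002 -0.001] 0.11764924301677715 35.020288825035095
[  0.3760591   0.9265957 334.41095   248.       ]
59.17843780803197
red [122.80519481  67.11688312]
red [300.42307692 235.23076923]
red [318.09589041 318.45890411]
```

```bash
python3 -c "
from cell import arm
print(arm.sign_off())"
```

```text
the job is handed in; nothing more can be done
None
```

I drew the bolt back to its stop with the lid still shut, then raised the lid; the arm is holding it open at about 60° (the arm's own pose reads 60.6°, the camera 59.2°), and none of the moves involved touching the fittings or tools on the bench.

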